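# Set the finishing turntable back one notch

## Task

Turn the finishing turntable back by one notch: with a fingertip push the pawl's red ball outward, away from the wheel, so that the pawl lifts out of the ratchet teeth and stays tipped back, then push one of the upright pegs to turn the wheel clockwise (seen from above) by exactly one tooth, and finally push the red ball back over so that the pawl drops fully into the new notch. Do not touch the freshly varnished leaf panel riding on the wheel, and pick nothing up: leave the tin, the brush and the sanding block where they are.

Things in the scene. Friction and masses are not known exactly. Their poses are not given: they have to be found in the camera images.
- turntable: fixed green base of the indexing turntable, standing on the bench; origin on the bench on the wheel's vertical axle, z up. The pawl and its bracket stand on its -y side. Everything turns with its yaw. The bracket has two upright green cheeks 36 mm long (y), 5 mm thick, at x = +-18.5 mm, y = -175 mm, top at z = 88 mm; a foot 60 mm wide runs to y = -215 mm, 12 mm high
- wheel (a joint): angle of the level steel ratchet wheel about its vertical axle, rad, counter-clockwise from above positive; 0 = pawl centred in its first notch (starts within +-0.06), one notch back (clockwise) = -0.524 (12 teeth). Stays where it is left; 2 N at a peg turns it. The pawl fits a notch with about +-0.08 rad of play; beyond this it lands on a tooth or ramp, not fully down
- pawl (a joint): tilt of the pawl about a level pin 175 mm from the axle (y = -175 mm, z = 75 mm in the turntable's frame, pin along x), rad: 0 = fully down in a notch, 0.95 = tipped fully back. Its nose clears the teeth above 0.3. It is weighted by the red ball and falls by itself: below about 0.45 down into the teeth, above about 0.5 back to the stop at 0.95, where it stays. Under 1 N on the ball moves it
- pawl_ball (a point): centre of the pawl's red ball, 28 mm across, on a 10 mm thick stalk, 70 mm from the pin. Down: 151 mm from the axle and 141 mm above the bench; tipped fully back: 215 mm from the axle, 133 mm above the bench. Push it square outward (turntable -y) to lift the nose, inward (+y) to bring it down
- peg_yellow (a point): top centre of the yellow upright peg on the wheel, 14 mm thick, 100 mm from the axle, from z = 45 mm to z = 105 mm; at wheel angle 0 it stands at 135 degrees in the turntable's frame (x axis towards y axis)
- peg_a (a point): top centre of a black peg, as the yellow one, at 45 degrees
- peg_b (a point): top centre of a black peg, as the yellow one, at 225 degrees
- peg_c (a point): top centre of a black peg, as the yellow one, at 315 degrees
- wheel_centre (a point): point on the axle at the top of the wheel's plywood platter (150 mm across), 53 mm above the bench. The wheel is 260 mm across, its top at z = 45 mm, with teeth 13 mm high round the rim at 115 to 130 mm from the axle: sheer faces stop it clockwise against the pawl, ramps let it click on counter-clockwise
- panel: loose carved leaf panel, orange-brown frame on purple backing, 110 mm square, 9.5 mm high (top at z = 63 mm), lying on the platter with its sides (not its corners) towards the pegs; 0.1 kg. Origin: centre of its underside. Rides with the wheel; not to be touched
- tin: black tin with an orange label, 70 mm across, 95 mm high, on the bench beside the pawl; origin: centre of its underside. Bystander
- sander: cork sanding block 100 x 60 x 28 mm, on the bench beside the pawl; origin: centre of its underside. Bystander
- brush: brush lying on the bench on the side away from the pawl, about 200 mm long along its x; origin: underside of its middle. Bystander

How it is judged:
By the outcome, as a careful person would: the job done as asked, in the order asked, and still so for the second after the job is handed in, with the robot touching nothing.
It also fails if it takes over 54 s, if anything falls off the work surface, if the arm or the gripper's body presses on something with over 40 N, if the wrist force passes 120 N, or if a joint passes its speed limit or range.

## Robot

A 6-joint arm with a two-finger parallel gripper is mounted at the origin on the work surface. World frame = base frame: x ahead of the robot, y to its left, z up, the work surface at z = 0. Lengths are in m, angles in rad, forces in N, time in s.
With the tool pointing down it reaches from about 0.375 to 0.9 m from the base axis. Payload 3.1 kg.
Tool frame: the origin (TCP) lies at the very end of the fingers, on their centre line; the grasp point (between the pads) lies 19 mm behind it (manip.tcp_to_grasp is the distance from the TCP to the grasp point, in m); z points along the fingers, y is the line along which they close (so a half turn about z gives the same grasp; the last joint's range is limited). The gripper opens to 85 mm and grips with 20 to 120 N. Pads are 22 mm wide; open, the fingers measure 114 mm over their backs; the gripper's body (76 mm by 85 mm) begins 54 mm behind the grasp point. The pads swing forward as they close: fully open they stand 13 mm farther back than shut.
Start: joints at [0.994, 0.527, 1.433, -0, 1.181, -0.178], TCP at [0.243, 0.576, 0.231] pointing down, gripper open.
Joint ranges: [-3.08, 3.08], [-0.75, 2.2], [0.22, 2.44], [-1.43, 4.57], [0, 2.65], [-2.85, 2.85]. Speed limits (rad/s): [2.79, 2.79, 3.14, 3.14, 3.14, 3.14].

## Interface

Orientations are given as a unit quaternion [x, y, z, w].
In Python, from station import manip gives the robot as it stands. The module is installed in compiled form; this text tells all that it offers.
- The arm moves only by the tool step_arm, never from a script. Its argument "commands" is one flat list of numbers, 6 for each row, row after row: the shift along the tool's x, y, z in m, then the turn, a rotation vector about the tool's x, y, z in degrees. A call has exactly 10 rows; each row is the pose to reach, as a shift and turn from the pose commanded when the call began, along the tool's axes at that moment; what a row does not reach only later rows make up. A row lasts 1/10 s, in which the tool goes at most 50 mm and 8.59 degrees, less where a joint would pass 70% of its speed; a pose out of reach is approached as far as the arm can. A call with a gripper value outside its range is refused whole. "jaw" is the opening in per cent of the stroke, from 0 (shut) to 100 (fully open), set as the call begins (left out, the last holds). The fingers move at their own pace and stop on an object; "grip_force" is the grip in N (left out, the last holds). Time passes only in rows, so rows that repeat a pose let the fingers close, or fill a call up. It gives the time, the measured TCP pose, the force, the opening and the grip force at its end, in the units of the state.
- manip.sense(): the state, without advancing time (a new reading comes with each control period).
- manip.snapshot(name): name is "side" or "top" or "wrist"; returns a dict with "pixels" (400x640x3 uint8, blue, green, red), "fx", "fy", "cx", "cy" (pixels), "R" (3x3) and "t" (3): a world point X has camera coordinates R X + t; the wrist camera has in their place "mount" (4x4, takes a point from camera to tool coordinates, whose origin is the TCP and whose axes are the flange's). Camera axes: x right, y down, z forward; pixel columns grow to the right and rows downward; lengths in m; the calibration is good to about 2 mm. A picture is of the moment at which its call begins: read the wrist's pose just before it. There is no depth.
- manip.sign_off(): hands the job in; it is judged then, once.
The state is a dict: "t": time; "q": joint angles; "qd": joint speeds; "tau": joint torques, N m; "tcp_pos": TCP position; "tool_rot": TCP orientation; "force": force on the tool from outside, world axes, zero at the start; "ft_torque": the same for the moment, N m; "finger_gap": opening from 0.0 (shut) to 1.0 (fully open); "gripper_force": force on a finger pad.
Only numpy, scipy, OpenCV 4.12 (cv2) and the standard library are available. Lean on these libraries where they do the work, as an engineer would, in place of code of your own. Each camera call takes 0.05 s, during which the arm holds its last target. There are 200 camera calls.

## Working session

There is one attempt and no reset: what is moved stays moved. The work goes in short steps, Python scripts to look and compute and a tool call to move; the robot and the scene stay as the last step left them, time stands still between calls to the robot, and variables do not carry over. Pictures are saved under pics/ and viewed, at most 10 in all, crops included, and the job is handed in when it is done.

Besides the shell and the picture viewer there is one more tool, called after ">>>" by a JSON object that holds its "op" and its "data". step_arm: Moves the arm, as the interface text tells. Its arguments: {"type":"object","properties":{"commands":{"type":"array","items":{"type":"number"}},"jaw":{"type":"number"},"grip_force":{"type":"number"}},"required":["commands"]}

```bash
mkdir -p pics; python3 - <<'E'
from station import manip
import cv2,json,numpy as np
s=manip.sense();print(s['t'],s['tcp_pos'],s['tool_rot'],s['finger_gap'])
for n in("top","side"):
    d=manip.snapshot(n);cv2.imwrite(f"pics/{n}0.png",d['pixels'])
    json.dump({k:np.array(d[k]).tolist() for k in('fx','fy','cx','cy','R','t')},open(n+".json","w"))
    print(n,d['fx'],d['cx'],d['cy'],np.round(d['R'],3).tolist(),np.round(d['t'],3))
E
```

```text
0.0 [0.24225658 0.57533634 0.23033171] [ 1.98085941e-01  9.80184038e-01 -1.02597039e-03 -3.99156021e-04] 0.9967924965586404
top 416.88111647972676 313.5465702158831 195.35784180463688 [[-0.013, -1.0, 0.002], [-0.987, 0.013, -0.159], [0.159, -0.004, -0.987]] [0.078 0.603 0.782]
side 506.249331211175 320.51294927564044 200.4518106033419 [[0.998, -0.061, 0.006], [-0.042, -0.739, -0.673], [0.045, 0.671, -0.74]] [-0.593  0.156  1.119]
```

View pics/top0.png

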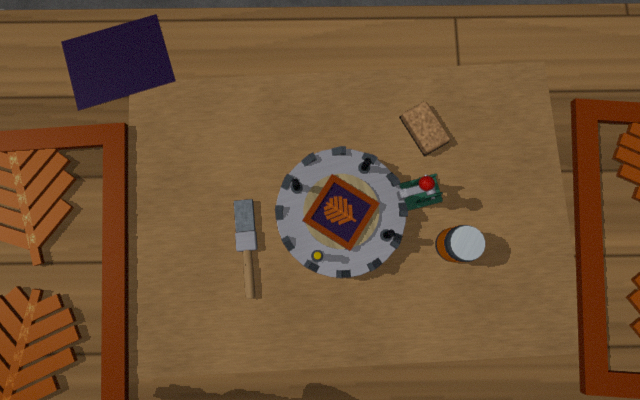

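View pics/side0.png

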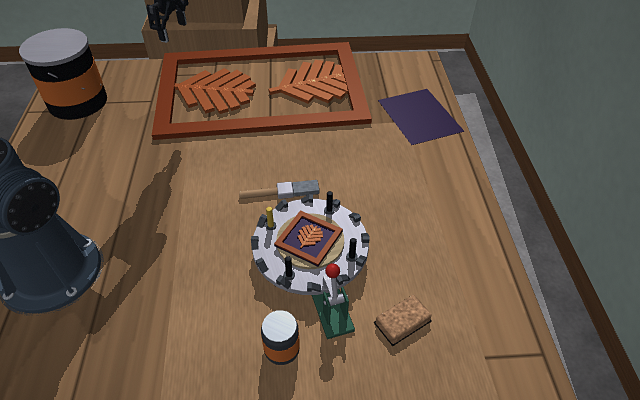

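The top view shows the ball at (426,184), the yellow peg at (317,256) and black pegs at (296,186), (366,165) and (388,235). The side view shows the ball at (333,270) and the yellow peg at (269,210). I'll enlarge both.

```bash
python3 - <<'E'
import cv2
a=cv2.imread("pics/top0.png")[140:290,265:465];cv2.imwrite("pics/topc.png",cv2.resize(a,None,fx=4,fy=4,interpolation=cv2.INTER_CUBIC))
a=cv2.imread("pics/side0.png")[180:350,235:435];cv2.imwrite("pics/sidec.png",cv2.resize(a,None,fx=3.5,fy=3.5,interpolation=cv2.INTER_CUBIC))
E
```

```text
(no output)
```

View pics/topc.png

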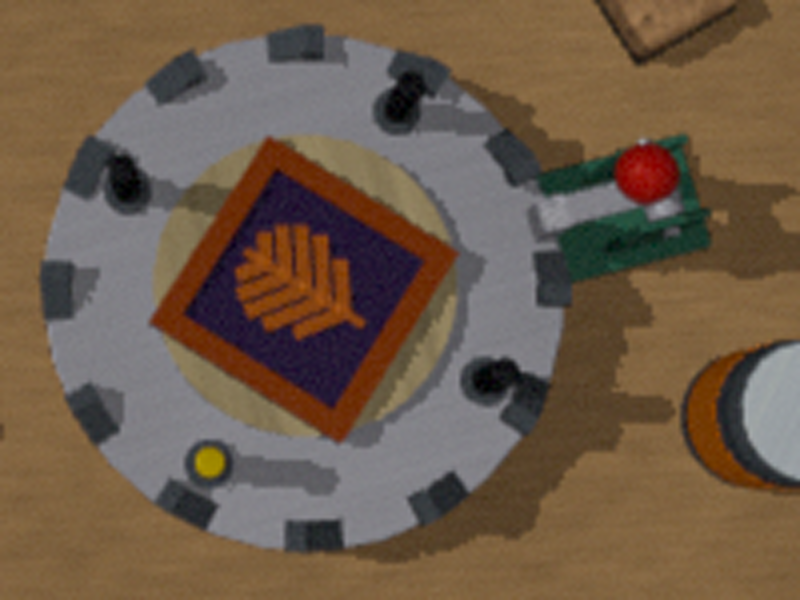

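View pics/sidec.png

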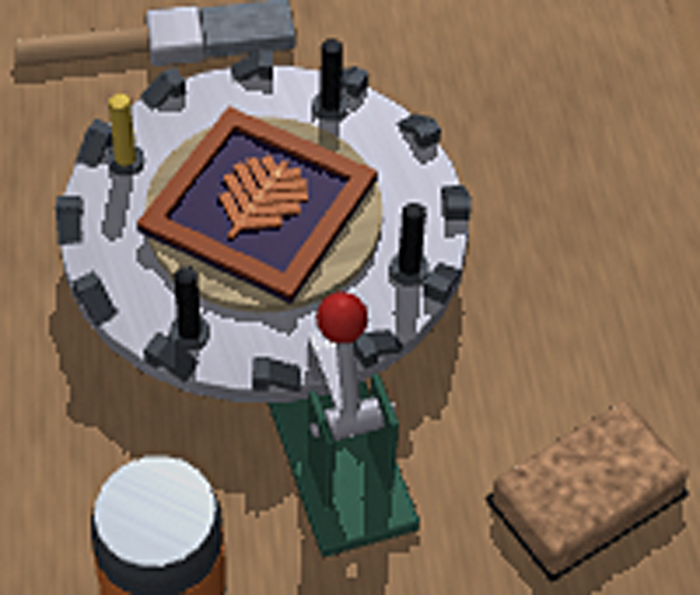

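```bash
cat >h.py <<'E'
import json,numpy as np
from scipy.optimize import least_squares
C={n:json.load(open(f"{n}.json")) for n in("top","side")}
def proj(n,X):
    c=C[n];p=np.array(c['R'])@X+c['t'];return np.array([c['fx']*p[0]/p[2]+c['cx'],c['fy']*p[1]/p[2]+c['cy']])
def W(v,p):
    x,y,a=v[:3];c,s=np.cos(a),np.sin(a);return np.array([x+c*p[0]-s*p[1],y+s*p[0]+c*p[1],p[2]])
def peg(v,d):
    a=np.radians(d)+v[3];return W(v,[.1*np.cos(a),.1*np.sin(a),.105])
E
python3 - <<'E'
from h import *
O=[("top",'ball',426.75,183.25),("top",135,317.25,255.5),("top",45,295.25,181.25),("top",315,367.5,161.25),("top",225,391.8,233.2),
("side",'ball',332.7,270.6),("side",135,269.3,208.9),("side",45,329.9,192.9),("side",315,353,239.7),("side",225,287.9,257.5)]
f=lambda v:np.concatenate([(proj(n,W(v,[0,-.151,.141]) if k=='ball' else peg(v,k))-[a,b]) for n,k,a,b in O])
r=least_squares(f,[.6,-.05,.2,0],loss='soft_l1');v=r.x
print(v,np.degrees(v[2]),r.fun.reshape(-1,2).round(1).tolist())
np.save('v',v)
for p in([0,-.151,.141],[0,-.215,.133]):print(W(v,p))
for d in(45,135,225,315):print(d,peg(v,d))
# tin top centre from pixel
for n,px,z in(("top",(467,243),.095),("top",(425,128),.028)):
    g=least_squares(lambda q:proj(n,np.array([q[0],q[1],z]))-px,[.6,-.2]);print(g.x)
E
```

```text
[0.57219097 0.01641748 0.24153205 0.03438515] 13.838766903389216 [[-0.2, -0.2], [-0.0, -0.3], [0.2, 0.4], [0.3, -0.7], [-0.4, -0.3], [-0.3, -0.1], [-0.4, -0.6], [-0.2, 0.0], [0.0, 0.3], [-0.2, 0.7]]
[ 0.60830873 -0.13019939  0.141     ]
[ 0.62361693 -0.19234164  0.133     ]
45 [0.62096339 0.10371726 0.105     ]
135 [0.48489119 0.0651899  0.105     ]
225 [ 0.52341855 -0.07088229  0.105     ]
315 [ 0.65949075 -0.03235494  0.105     ]
[ 0.50363482 -0.21140789]
[ 0.74687837 -0.16526195]
```

```bash
cat >>h.py <<'E'
from scipy.spatial.transform import Rotation as Ro
v=np.load('v.npy') if __import__('os').path.exists('v.npy') else None
def go(p,ang,cmd=None):
    "shift (mm) and turn (deg) in tool axes to world p, tool x at world angle ang deg, pointing down"
    from station import manip
    s=manip.sense();R=Ro.from_quat(s['tool_rot']) if cmd is None else cmd[1]
    p0=s['tcp_pos'] if cmd is None else cmd[0]
    a=np.radians(ang);X=np.array([np.cos(a),np.sin(a),0]);Z=np.array([0,0,-1.]);T=Ro.from_matrix(np.c_[X,np.cross(Z,X),Z])
    print('t',round(s['t'],2),'force',np.round(s['force'],1),'tcp',np.round(s['tcp_pos'],4),'shift mm',(R.inv().apply(np.array(p)-p0)*1e3).round(1),'turn',(R.inv()*T).as_rotvec(degrees=True).round(2))
    return np.array(p),T
E
python3 - <<'E'
from h import *
yt=np.degrees(v[2])+90
p=W(v,[0,-.104,.20]);print(p);go(p,yt)
E
```

```text
[ 0.59706678 -0.08456367  0.2       ]
t 0.1 force [-0.5  0.3 -0.5] tcp [0.2423 0.5754 0.2304] shift mm [-583.2 -470.4   31.1] turn [-1.100e-01  3.000e-02  5.331e+01]
```

>>> {"op": "step_arm", "data": {"commands": [-0.02,-0.016,0,0,0,5,-0.055,-0.044,0,0,0,11,-0.09,-0.073,0,0,0,16,-0.127,-0.102,0,0,0,21,-0.163,-0.132,0,0,0,27,-0.2,-0.161,0,0,0,32,-0.236,-0.19,0,0,0,37,-0.272,-0.22,0,0,0,43,-0.309,-0.249,0,0,0,48,-0.345,-0.278,0,0,0,53.3], "jaw": 0}}

```text
t: 1.1
tcp_pos: [0.4531, 0.184, 0.2312]
tool_rot: [0.618, 0.786, -0.0, -0.0]
force: [0.9, 1.1, 0.4]
finger_gap: -0.002
gripper_force: 0.0
```

```bash
python3 - <<'E'
from h import *
go(W(v,[0,-.104,.20]),np.degrees(v[2])+90)
E
```

```text
t 1.1 force [0.9 1.1 0.4] tcp [0.4531 0.184  0.2312] shift mm [-294.9   76.7   31.1] turn [-0.02 -0.01 -0.21]
```

>>> {"op": "step_arm", "data": {"commands": [-0.037,0.01,0.004,0,0,0,-0.08,0.02,0.008,0,0,0,-0.122,0.031,0.012,0,0,0,-0.165,0.042,0.017,0,0,0,-0.208,0.054,0.021,0,0,0,-0.25,0.065,0.026,0,0,0,-0.28,0.073,0.031,0,0,0,-0.295,0.077,0.031,0,0,0,-0.295,0.077,0.031,0,0,0,-0.295,0.077,0.031,0,0,0]}}

```text
t: 2.1
tcp_pos: [0.597, -0.081, 0.2001]
tool_rot: [0.617, 0.787, -0.0, -0.001]
force: [-0.3, 0.9, -0.2]
finger_gap: -0.001
gripper_force: 0.0
```

```bash
python3 - <<'E'
from h import *
c=go(W(v,[0,-.104,.128]),np.degrees(v[2])+90)
go(W(v,[0,-.185,.128]),np.degrees(v[2])+90,c)
E
```

```text
t 2.1 force [-0.3  0.9 -0.2] tcp [ 0.597  -0.081   0.2001] shift mm [-3.6 -0.7 72.1] turn [-0.08 -0.1   0.02]
t 2.1 force [-0.3  0.9 -0.2] tcp [ 0.597  -0.081   0.2001] shift mm [-81.   0.   0.] turn [0. 0. 0.]
```

>>> {"op": "step_arm", "data": {"commands": [-0.002,0,0.02,0,0,0,-0.002,0,0.045,0,0,0,-0.002,0,0.065,0,0,0,-0.002,0,0.072,0,0,0,-0.01,0,0.072,0,0,0,-0.02,0,0.072,0,0,0,-0.028,0,0.072,0,0,0,-0.036,0,0.072,0,0,0,-0.044,0,0.072,0,0,0,-0.052,0,0.072,0,0,0]}}

```text
t: 3.1
tcp_pos: [0.6108, -0.1338, 0.1287]
tool_rot: [0.617, 0.787, 0.0, 0.0]
force: [0.5, 0.3, -1.0]
finger_gap: -0.003
gripper_force: 0.1
```

>>> {"op": "step_arm", "data": {"commands": [-0.008,0,0,0,0,0,-0.016,0,0,0,0,0,-0.024,0,0,0,0,0,-0.03,0,0,0,0,0,-0.03,0,0,0,0,0,-0.03,0,0,0,0,0,-0.02,0,-0.01,0,0,0,-0.02,0,-0.04,0,0,0,-0.02,0,-0.072,0,0,0,-0.02,0,-0.072,0,0,0]}}

```text
t: 4.1
tcp_pos: [0.6181, -0.152, 0.206]
tool_rot: [0.616, 0.788, 0.001, 0.005]
force: [0.5, 0.2, 0.7]
finger_gap: 0.0
gripper_force: 0.0
```

```bash
python3 - <<'E'
from h import *
from station import manip
import cv2
d=manip.snapshot("side");cv2.imwrite("pics/side1.png",cv2.resize(d['pixels'][150:350,215:435],None,fx=3,fy=3,interpolation=cv2.INTER_CUBIC))
r=d['pixels'].astype(int);m=(r[...,2]>150)&(r[...,1]<60)&(r[...,0]<60);m[:220]=0;print(np.argwhere(m).mean(0)[::-1],m.sum())
print('down',proj('side',W(v,[0,-.151,.141])),'back',proj('side',W(v,[0,-.215,.133])))
a=np.radians(134.84);D=np.array([np.sin(a),-np.cos(a),0])
P0=peg(v,135);vt=v.copy();vt[3]=-.524;P1=peg(vt,135);ang=np.degrees(np.arctan2(*(P1-P0)[1::-1]));D=(P1-P0)/np.linalg.norm(P1-P0)
mid=np.array([.005*np.cos(a),.005*np.sin(a),0])
S=P0-.033*D+mid;S[2]=.2;print(S,ang);c=go(S,ang)
S2=S.copy();S2[2]=.08;c=go(S2,ang,c)
E=P1-.018*D+mid;E[2]=.08;c=go(E,ang,c)
E
```

```text
[342.40677966 297.08474576] 59
down [332.43378266 270.49499517] back [343.36254509 301.03620024]
[0.45795472 0.04547733 0.2       ] 44.81233477555167
t 4.15 force [ 0.2 -0.5 -0.7] tcp [ 0.6167 -0.1515  0.2037] shift mm [ 229.4 -106.7    2.4] turn [3.70e-01 4.00e-02 5.91e+01]
t 4.15 force [ 0.2 -0.5 -0.7] tcp [ 0.6167 -0.1515  0.2037] shift mm [  0.   0. 120.] turn [0. 0. 0.]
t 4.15 force [ 0.2 -0.5 -0.7] tcp [ 0.6167 -0.1515  0.2037] shift mm [70.1 -0.   0. ] turn [0. 0. 0.]
```

View pics/side1.png

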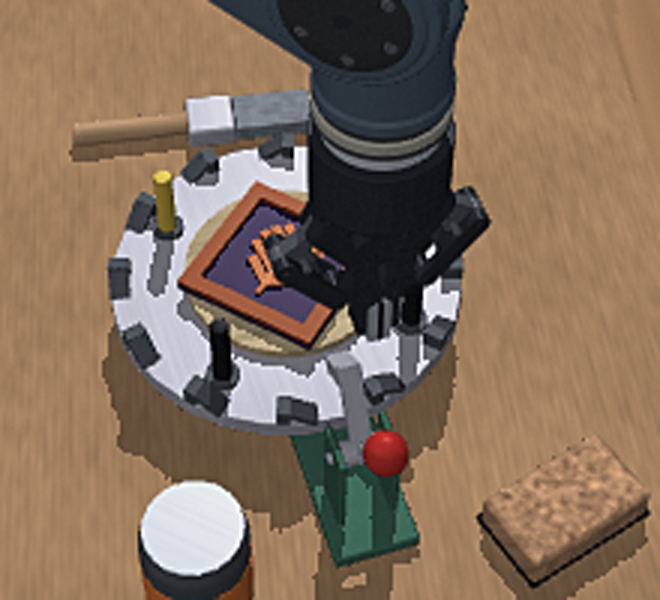

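The ball sits at about (343.7,301) in full-image pixels, so the pawl is fully tipped back. Next is the yellow peg.

>>> {"op": "step_arm", "data": {"commands": [0.02,-0.01,0,0,0,7,0.05,-0.024,0,0,0,14,0.085,-0.04,0,0,0,21,0.12,-0.056,0,0,0,28,0.155,-0.072,0,0,0,35,0.185,-0.086,0,0,0,42,0.21,-0.098,0,0,0,49,0.225,-0.105,0,0,0,56,0.229,-0.107,0,0,0,59,0.229,-0.107,0,0,0,59]}}

```text
t: 5.15
tcp_pos: [0.4546, 0.046, 0.1998]
tool_rot: [0.924, 0.382, -0.001, -0.001]
force: [1.0, 1.2, 0.2]
finger_gap: -0.002
gripper_force: 0.0
```

```bash
python3 - <<'E'
from h import *
a=np.radians(44.81);S=np.array([.45795,.04548,.083]);D=np.array([np.cos(a),np.sin(a),0])
c=go(S,44.81);go(S+.0701*D,44.81,c)
E
```

```text
t 5.15 force [1.  1.2 0.2] tcp [0.4546 0.046  0.1998] shift mm [  2.2   3.  116.8] turn [-0.13  0.08  0.16]
t 5.15 force [1.  1.2 0.2] tcp [0.4546 0.046  0.1998] shift mm [70.1 -0.   0. ] turn [0. 0. 0.]
```

>>> {"op": "step_arm", "data": {"commands": [0,0.002,0.02,0,0,0,0,0.002,0.05,0,0,0,0,0.002,0.08,0,0,0,0,0.002,0.105,0,0,0,0,0.002,0.117,0,0,0,0,0.002,0.117,0,0,0,0.006,0.002,0.117,0,0,0,0.012,0.002,0.117,0,0,0,0.017,0.002,0.117,0,0,0,0.022,0.002,0.117,0,0,0]}}

```text
t: 6.15
tcp_pos: [0.4733, 0.0592, 0.0839]
tool_rot: [0.924, 0.382, -0.0, -0.0]
force: [-3.2, -2.0, 0.9]
finger_gap: -0.001
gripper_force: 1.1
```

>>> {"op": "step_arm", "data": {"commands": [0.005,0,0,0,0,0,0.01,0,0,0,0,0,0.015,0,0,0,0,0,0.02,0,0,0,0,0,0.025,0,0,0,0,0,0.03,0,0,0,0,0,0.035,0,0,0,0,0,0.039,0,0,0,0,0,0.042,0,0,0,0,0,0.042,0,0,0,0,0]}}

```text
t: 7.15
tcp_pos: [0.5048, 0.0886, 0.0836]
tool_rot: [0.924, 0.381, 0.001, 0.0]
force: [-0.5, 0.4, -0.1]
finger_gap: 0.004
gripper_force: 0.0
```

```bash
python3 - <<'E'
from h import *
from station import manip
import cv2
a=np.radians(44.81);S=np.array([.45795,.04548,.083]);D=np.array([np.cos(a),np.sin(a),0])
go(S+.0701*D,44.81)
d=manip.snapshot("side");cv2.imwrite("pics/side2.png",cv2.resize(d['pixels'][150:350,215:435],None,fx=3,fy=3,interpolation=cv2.INTER_CUBIC))
for w in(-.524,-.4):
  u=v.copy();u[3]=w;print(w,[((proj('side',peg(u,k))-[215,150])*3).round().tolist() for k in(45,135,225,315)])
E
```

```text
t 7.15 force [-0.5  0.4 -0.1] tcp [0.5048 0.0886 0.0836] shift mm [ 6.5 -2.4  0.6] turn [ 0.11 -0.12  0.04]
-0.524 [[401.0, 165.0], [215.0, 134.0], [160.0, 281.0], [362.0, 318.0]]
-0.4 [[390.0, 155.0], [201.0, 141.0], [170.0, 293.0], [377.0, 310.0]]
```

View pics/side2.png

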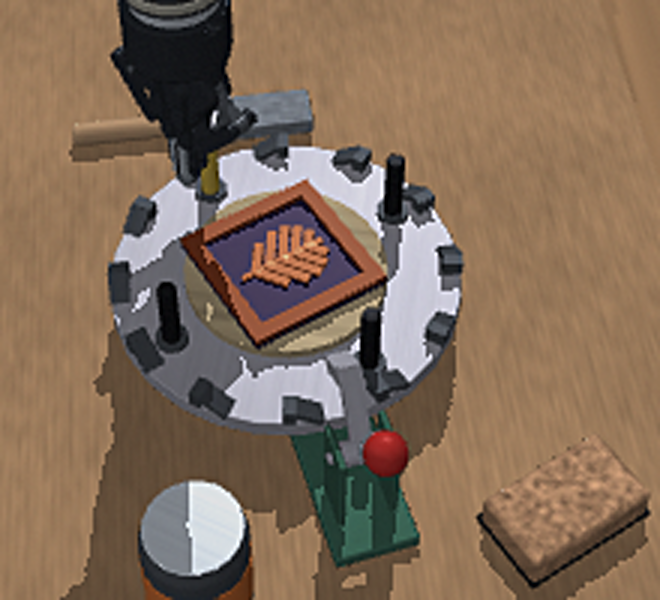

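The peg tops at (394,158), (166,286) and (371,312) put the wheel at about -0.45, so I'll push about 7 mm more and then retreat.

>>> {"op": "step_arm", "data": {"commands": [0.003,0,0,0,0,0,0.006,0,0,0,0,0,0.007,0,0,0,0,0,0.007,0,0,0,0,0,0.007,0,0,0,0,0,0,0,0,0,0,0,-0.015,0,0,0,0,0,-0.015,0,-0.03,0,0,0,-0.015,0,-0.075,0,0,0,-0.015,0,-0.117,0,0,0]}}

```text
t: 8.2
tcp_pos: [0.4916, 0.0775, 0.2012]
tool_rot: [0.924, 0.381, -0.001, -0.001]
force: [0.7, -0.9, 0.5]
finger_gap: 0.003
gripper_force: 0.0
```

```bash
python3 - <<'E'
from h import *
from station import manip
import cv2
d=manip.snapshot("side");cv2.imwrite("pics/side3.png",cv2.resize(d['pixels'][150:350,215:435],None,fx=3,fy=3,interpolation=cv2.INTER_CUBIC))
yt=np.degrees(v[2])+90
c=go(W(v,[0,-.26,.21]),yt)
c=go(W(v,[0,-.26,.122]),yt,c)
c=go(W(v,[0,-.185,.122]),yt,c)
E
```

```text
t 8.25 force [ 1.3 -0.1  2.8] tcp [0.4961 0.0775 0.2078] shift mm [-123.1  319.8   -0.4] turn [  0.69  -0.16 -58.98]
t 8.25 force [ 1.3 -0.1  2.8] tcp [0.4961 0.0775 0.2078] shift mm [ 0.  0. 88.] turn [0. 0. 0.]
t 8.25 force [ 1.3 -0.1  2.8] tcp [0.4961 0.0775 0.2078] shift mm [75.  0.  0.] turn [0. 0. 0.]
```

View pics/side3.png

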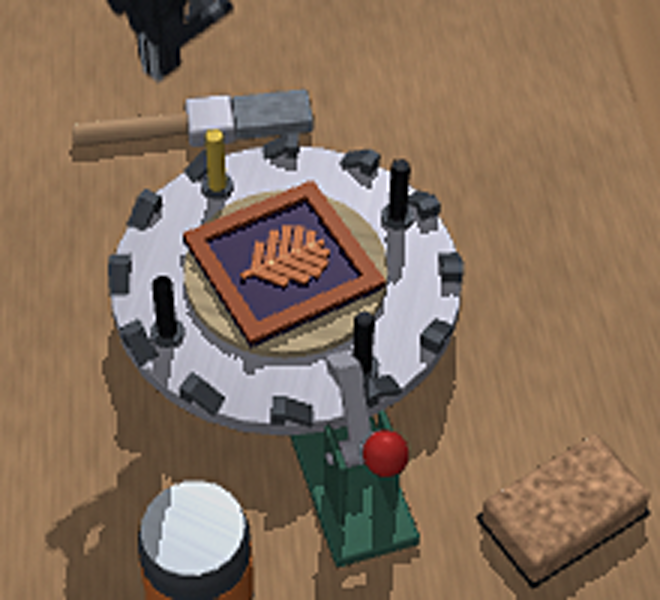

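The peg tops at (215,134), (399,163), (162,281) and (364,317) put the wheel at about -0.51, one notch back. Next I'll go outside the ball.

>>> {"op": "step_arm", "data": {"commands": [-0.01,0.025,0,0,0,-7,-0.025,0.06,0,0,0,-14,-0.04,0.1,0,0,0,-21,-0.055,0.142,0,0,0,-28,-0.07,0.184,0,0,0,-35,-0.086,0.226,0,0,0,-42,-0.1,0.265,0,0,0,-49,-0.113,0.295,0,0,0,-55,-0.12,0.315,0,0,0,-59,-0.123,0.32,0,0,0,-59]}}

```text
t: 9.25
tcp_pos: [0.6314, -0.2385, 0.1995]
tool_rot: [0.618, 0.786, -0.0, 0.0]
force: [-1.6, 1.1, -0.2]
finger_gap: 0.001
gripper_force: 0.0
```

```bash
python3 - <<'E'
from h import *
yt=np.degrees(v[2])+90
c=go(W(v,[0,-.26,.122]),yt)
E
```

```text
t 9.25 force [-1.6  1.1 -0.2] tcp [ 0.6314 -0.2385  0.1995] shift mm [ 1.8  3.5 77.5] turn [ 0.02  0.04 -0.14]
```

>>> {"op": "step_arm", "data": {"commands": [0,0.003,0.02,0,0,0,0,0.003,0.045,0,0,0,0,0.003,0.068,0,0,0,0,0.003,0.077,0,0,0,0.006,0.003,0.077,0,0,0,0.013,0.003,0.077,0,0,0,0.02,0.003,0.077,0,0,0,0.027,0.003,0.077,0,0,0,0.034,0.003,0.077,0,0,0,0.041,0.003,0.077,0,0,0]}}

```text
t: 10.25
tcp_pos: [0.6243, -0.1946, 0.1239]
tool_rot: [0.617, 0.787, 0.0, 0.0]
force: [-0.7, -0.1, -0.4]
finger_gap: 0.002
gripper_force: 0.2
```

>>> {"op": "step_arm", "data": {"commands": [0.006,0,0,0,0,0,0.012,0,0,0,0,0,0.018,0,0,0,0,0,0.024,0,0,0,0,0,0.03,0,0,0,0,0,0.034,0,0,0,0,0,0.034,0,0,0,0,0,0.034,0,0,0,0,0,0.015,0,0,0,0,0,0,0,0,0,0,0]}}

```text
t: 11.25
tcp_pos: [0.6251, -0.1973, 0.1236]
tool_rot: [0.617, 0.787, -0.0, 0.001]
force: [-0.9, 0.3, 0.0]
finger_gap: 0.002
gripper_force: 0.0
```

>>> {"op": "step_arm", "data": {"commands": [-0.02,0,0,0,0,0,-0.04,0,0,0,0,0,-0.04,0,-0.03,0,0,0,-0.04,0,-0.07,0,0,0,-0.04,-0.04,-0.1,0,0,0,-0.04,-0.08,-0.1,0,0,0,-0.04,-0.12,-0.1,0,0,0,-0.04,-0.16,-0.1,0,0,0,-0.04,-0.18,-0.1,0,0,0,-0.04,-0.18,-0.1,0,0,0]}}

```text
t: 12.25
tcp_pos: [0.4567, -0.2794, 0.2236]
tool_rot: [0.618, 0.786, -0.0, -0.0]
force: [0.2, 0.8, -0.0]
finger_gap: -0.003
gripper_force: 0.0
```

```bash
python3 - <<'E'
from h import *
from station import manip
import cv2
print(manip.sense()['t'],manip.sense()['force'])
d=manip.snapshot("side");cv2.imwrite("pics/side4.png",cv2.resize(d['pixels'][150:350,215:435],None,fx=3,fy=3,interpolation=cv2.INTER_CUBIC))
for q in(0,.1,.2):
  b=np.arctan2(.024,.066)-q;print(q,((proj('side',W(v,[0,-.175+.07*np.sin(b),.075+.07*np.cos(b)]))-[215,150])*3).round(1))
E
```

```text
12.25 [ 0.22926859  0.78439445 -0.02418701]
0 [352.3 361.8]
0.1 [355.8 368.4]
0.2 [359.3 376. ]
```

View pics/side4.png

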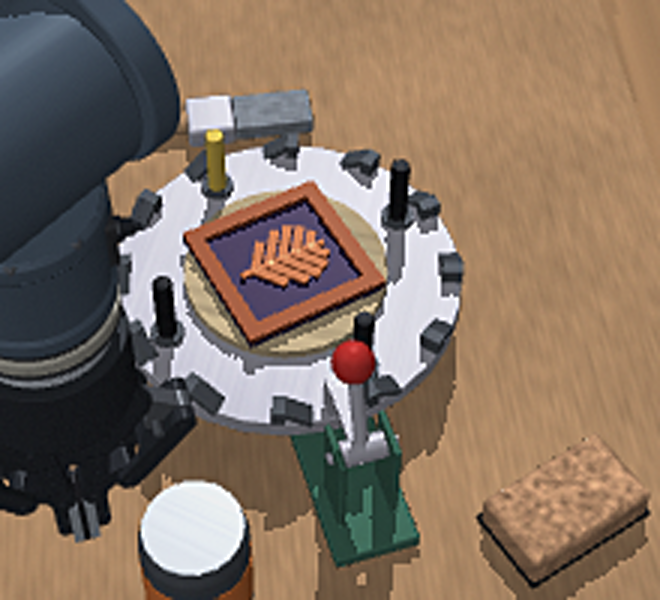

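The ball is at (353,361) against (352.3,361.8) predicted for fully down, and the wheel is still at about -0.51. The robot touches nothing, so I'll hand in.

```bash
python3 -c "
from station import manip
print(manip.sign_off())"
```

```text
the job is handed in; nothing more can be done
None
```

I turned the wheel back one notch (now at about -0.51 rad) and dropped the pawl fully into the new notch, without touching the panel or the bystanders, then handed the job in at about 12 s.

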